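Blast a rinsed instrument cassette dry with the paddle-switch air wand

ROBOT

A 6-joint arm with a two-finger parallel gripper is mounted at the origin on a cart in front of the work surface, level with it; the furniture and walls round the work are solid. World frame = base frame: x ahead of the robot, y to its left, z up, the work surface at z = 0. Lengths are in m, angles in rad, forces in N, time in s.
With the tool pointing down it reaches from about 0.25 to 0.8 m from the base axis. Payload 8.5 kg.
Tool frame: the origin (TCP) lies midway between the tips of the shut fingers; the grasp point (between the pads) lies 19 mm behind it; z points along the fingers, y is the direction in which the jaws open and shut (so a half turn about z gives the same grasp; the last joint's range is limited). The gripper opens to 85 mm and grips with 20 to 120 N. Pads are 22 mm wide; open, the fingers measure 114 mm over their backs; the gripper's body (76 mm by 85 mm) begins 54 mm behind the grasp point. The pads swing forward as they close: fully open they stand 13 mm farther back than shut.
Start: joints at [1.33, 0.238, -0.013, 1.319, 0, 1.571], TCP at [0.125, 0.51, 0.231] pointing down, gripper open.
Joint ranges: [-2.66, 2.66], [-1.03, 1.9], [-1.14, 1.46], [-1.82, 2.27], [-1.45, 1.34], [-3.14, 3.14]. Speed limits (rad/s): [2.22, 2.22, 2.79, 3.14, 3.14, 3.14].

INTERFACE

Orientations are given as a unit quaternion [x, y, z, w].
In Python, from rig import sense, camera, camera_model, sign_off, boxes_of gives the robot as it stands.
- The arm moves only by the tool carry_out, never from a script. Its argument "commands" is a list of rows, each a list of 7 numbers: the turn, a rotation vector about the tool's x, y, z in units of pi/4 rad (1.0 is pi/4 rad), then the shift along the tool's x, y, z in units of 0.25 m (1.0 is 0.25 m), then the opening, from -1 (shut) to 1 (fully open). A call has 1 to 5 rows; each row shifts and turns the commanded pose from where the row before left it, along the tool's axes as they then stand; what a row does not reach is not made up. A row lasts 1/8 s, in which the tool goes at most 62.5 mm and 10.7 degrees, less where a joint would pass 70% of its speed; a pose out of reach is approached as far as the arm can. A call with a number of a shift or a turn outside -1 to 1 is refused whole. A call with a gripper value outside its range is refused whole. The fingers move at their own pace and stop on an object; "squeeze" is the grip in N (left out, the last holds). Time passes only in rows, so rows that do not move let the fingers close. It gives the time, the measured TCP pose, the force and the opening at its end, in the units of the state.
- sense(): the state, without advancing time (a new reading comes with each control period).
- camera(name): name is "scene" or "top"; returns the picture (400x640x3 uint8, red, green, blue); there is no depth.
- camera_model(name): a dict with "K" (3x3 intrinsics, pixels), "k1" (the pictures are not rectified: a ray, as slopes to the right and down, at radius r is drawn at 1 + k1 r^2 times it, then the intrinsics apply), "rvec" (rotation vector, rad) and "tvec" (3), from world to camera coordinates, as OpenCV has them. Camera axes: x right, y down, z forward; pixel columns grow to the right and rows downward; lengths in m; the calibration is good to about 2 mm. A picture is of the moment at which its call begins. camera_model takes no time and is no camera call.
- sign_off(): hands the job in, once; it reports no verdict.
Trained networks look in the newest picture that a camera, given by its name, has taken for a name from the list of things; names that differ only in an ending like _2 or _b are one class to them, and where a whole thing is asked for, a point or a joint stands for the part that bears it (a point fixed in the world has none). Each returns a list of dicts, best first, with "confidence" (0 to 1); they miss things now and then, are a little off and sometimes report something else, mostly with a low value. They report only what shows in the picture. A call takes as long as a camera call.
- boxes_of(camera, label): "location" ([x, y, z] in m, in the coordinates of the camera as it stood for that picture, good to about 4 mm: the middle of the surface that is visible of it).
The state is a dict: "clock": time; "joints": joint angles; "qd": joint speeds; "tau": joint torques, N m; "eef_pos": TCP position; "orientation": TCP orientation; "contact_force": force on the tool from outside, world axes, zero at the start; "torque": the same for the moment, N m; "finger_gap": finger opening in m.
Only numpy, scipy, OpenCV 4.12 (cv2) and the standard library are available. Lean on these libraries where they do the work, as an engineer would, in place of code of your own. Each camera call takes 0.05 s, during which the arm holds its last target.

TASK

The rinsed cassette under the air wand's nozzle needs a blast of air: flip the orange lock-off lever on the wand's blue paddle all the way forward, towards the nozzle, then squeeze the paddle fully home against the wand's barrel and keep it squeezed for at least two seconds. Squeeze from both sides, so that the wand is not bent aside on its sprung neck, then let go: the paddle springs out and the lever stays forward, ready for the next blast. Do not shift the stand's neighbours: the cassette, the handpiece, the scissors and the marker pen.

Things in the scene. Friction and masses are not known exactly. Their poses are not given: they have to be found in the camera images.
- stand: Heavy bench stand, fixed: grey base plate 200 x 420 x 10 mm with a 22 mm post that carries the air wand's axis at height 180 mm. Origin: on the post's axis, at the underside; the plate reaches 60 mm behind it and 360 mm ahead. z is up; y points, level, along the wand to the nozzle (leftwards for the robot); x points away from the robot at yaw 0.
- grip (a point): Where to squeeze, on the axis of the round barrel (30 mm thick, black rubber band, 25 mm clear each way along it), 100 mm from the post. Axes: y along the barrel to the nozzle; z to the paddle side, away from the robot and 30 deg above level; x down and away from the robot, 30 deg from straight down. Fingers that pinch barrel and paddle close along z and come in along x, tilted 30 deg.
- paddle_pad (a point): On the paddle's outer face opposite point grip; moves with it. The blue paddle is a 115 x 22 x 5 mm plate along the barrel, hinged at its rear end, 40 mm from the post; its free end stands off the barrel. In point grip's z, the barrel's free side is at -15 mm, the paddle's outer face here at +30 mm when out and +21.5 mm when home.
- nozzle (a point): Tip of the bent steel nozzle, 245 mm along the wand from the post's axis, above the cassette.
- lever_pivot (a point): Pivot of the orange lock-off lever, in a slot of the paddle, 139 mm along the wand from the post's axis and 33 mm from the barrel's axis (paddle side) when the paddle is out. Origin on the pivot's axis.
- lever_tip (a point): Middle of the outer end of the orange lever's tab, 37 mm from the pivot. The tab is 20 mm wide (along point grip's x), 5 mm thick; at first it leans 0.45 rad back (from grip's z towards the post), when forward 1.15 rad towards the nozzle. About 1 N at the tip moves it, pushed along grip's +y; it stays where it is left.
- lever (a joint): Lock-off lever, rad: 0 locked (leaning back), 1.6 all the way forward towards the nozzle. While it is back its foot stands on the barrel and the paddle cannot be squeezed.
- paddle (a joint): Paddle, rad: 0 out (sprung), 0.14 squeezed home. About 5 N at point grip start it moving and 9 N bring it home.
- wand (a joint): Sprung neck, rad: about 0 at rest, range -0.25 to 0.25, + bends the wand's nozzle end to the paddle side (point grip's z). It yields at 3 N m per rad (30 N per rad at point grip), so a push on the paddle from one side only bends the wand away.
- cassette: Closed steel wash cassette 146 x 187 x 27 mm lying loose on the stand's base plate under the nozzle; origin at the centre of its underside.
- handpiece: Dental handpiece, 132 mm long and 20 mm high, lying loose on the base plate under the wand's barrel; origin at the centre of its underside.
- scissors: Scissors with red handles, 199 x 87 x 9 mm, lying on the worktop to the right of the stand; origin at the centre of the underside.
- marker: White marker pen with a blue cap, 135 mm long, lying on the worktop to the right of the stand, behind the scissors; origin at the centre of its underside.

How it is judged:
By the outcome, as a careful person would: the job done as asked, in the order asked, and still so for the second after the job is handed in, with the robot touching nothing.
It also fails if it takes over 58 s, if anything falls off the work surface, if the arm or the gripper's body presses on something with over 40 N, if the wrist force passes 120 N, or if a joint passes its speed limit or range.

## Working session

There is one attempt and no reset: what is moved stays moved. The work goes in short steps, Python scripts to look and compute and a tool call to move; the robot and the scene stay as the last step left them, time stands still between calls to the robot, and variables do not carry over. Pictures are saved under pics/ and viewed, and the job is handed in when it is done.

Besides the shell and the picture viewer there is one more tool, called as a command line: name --pt "numbers of a row" for each row, then --argument value for the rest. carry_out: Moves the arm, as the interface text tells. Shifts and turns lie within -1 to 1; 1 stands for 0.25 m of shift or pi/4 rad of turn. Its arguments: {"type":"object","properties":{"commands":{"type":"array"},"squeeze":{"type":"number"}},"required":["commands"]}

```bash
ls; mkdir -p pics; python3 - <<'E'
from rig import *
import cv2
print(sense())
for n in ("scene","top"):
    im=camera(n); cv2.imwrite(f"pics/{n}0.png",im[:,:,::-1]); m=camera_model(n); print(n,m)
    for l in ("stand","paddle","lever","nozzle","lever_tip","paddle_pad","cassette","handpiece","grip","scissors","marker"):
        try:
            import numpy as np
            R,_=cv2.Rodrigues(np.array(m["rvec"],float)); 
            for d in boxes_of(n,l)[:2]: print(n,l,round(d["confidence"],2),np.round(R.T@(np.array(d["location"])-np.array(m["tvec"]).ravel()),4))
        except Exception as e: print(l,e)
print(sense()["clock"])
E
```

```text
pics
{'clock': 0.0, 'joints': array([ 1.32999064e+00,  2.38786757e-01, -1.42804211e-02,  1.31921080e+00,
       -1.56435177e-05,  1.57078516e+00]), 'qd': array([ 0.0014198 ,  0.00020551, -0.00049418,  0.00109838, -0.00039165,
       -0.00054451]), 'tau': array([-3.32716727e-04, -5.38789165e+01,  3.46442020e+01,  1.80162949e-02,
       -9.34658124e-05,  5.27674246e-06]), 'eef_pos': array([0.12510582, 0.50942893, 0.23066431]), 'orientation': array([ 1.20106564e-01,  9.92760729e-01, -7.36399917e-04, -8.12209633e-05]), 'contact_force': array([-0.28965925,  0.04642194, -0.32249735]), 'torque': array([ 0.0338176 , -0.03938733, -0.00408474]), 'finger_gap': 0.08512030684396875}
scene {'K': array([[412.36156754,   0.        , 323.32424069],
       [  0.        , 412.36156754, 204.62317481],
       [  0.        ,   0.        ,   1.        ]]), 'k1': -0.017454787778846678, 'rvec': array([ 1.89318842, -0.9968891 ,  0.55799333]), 'tvec': array([-0.41482854,  0.3289898 ,  0.87846477])}
scene stand 0.75 [ 0.5151 -0.0645  0.0101]
scene paddle 0.67 [ 0.5747 -0.0008  0.2031]
scene lever 0.62 [0.5914 0
[... 589 characters left out ...]
89,   0.        , 323.39442566],
       [  0.        , 469.36450689, 196.42847852],
       [  0.        ,   0.        ,   1.        ]]), 'k1': -0.0979731346704248, 'rvec': array([ 2.17676568, -2.15910994,  0.07204468]), 'tvec': array([-0.09210138,  0.55785723,  1.28742469])}
top stand 0.58 [ 0.5258 -0.026   0.0125]
top paddle 0.64 [ 0.5661 -0.017   0.2032]
top lever 0.39 [0.5859 0.0081 0.21  ]
top nozzle 0.97 [ 0.5473 -0.0134  0.1932]
top paddle_pad 0.61 [ 0.5604 -0.0146  0.1987]
top cassette 0.57 [0.5965 0.1578 0.0404]
top handpiece 0.48 [ 0.5459 -0.0198  0.1946]
top grip 0.82 [ 0.5466 -0.0173  0.1959]
top scissors 0.65 [ 0.4614 -0.5028  0.0122]
top marker 0.67 [ 0.6503 -0.4298  0.0128]
1.2
```

View pics/scene0.png

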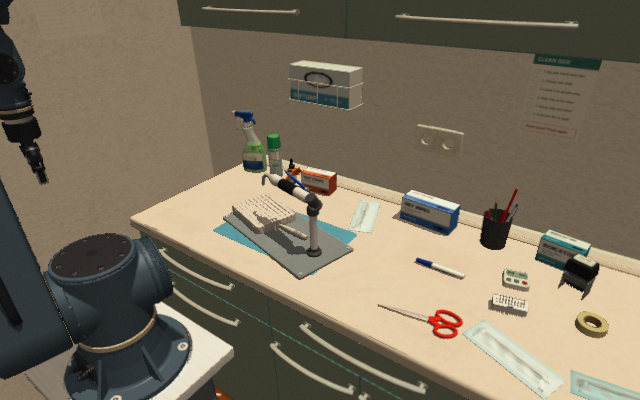

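View pics/top0.png

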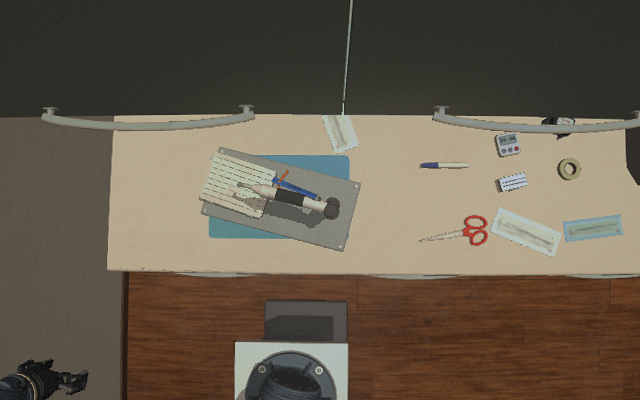

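The scene view shows the wand on its post at (315,205) with the lever near (292,162). The top view shows the plate with corners near (219,149), (360,184), (343,250) and (202,213). I'll zoom in on both.

```bash
python3 - <<'E'
import cv2
a=cv2.imread("pics/top0.png")[140:260,190:370]; cv2.imwrite("pics/topz.png",cv2.resize(a,None,fx=4.4,fy=4.4,interpolation=cv2.INTER_CUBIC))
a=cv2.imread("pics/scene0.png")[150:280,210:360]; cv2.imwrite("pics/scenez.png",cv2.resize(a,None,fx=4.5,fy=4.5,interpolation=cv2.INTER_CUBIC))
E
```

```text
(no output)
```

View pics/topz.png

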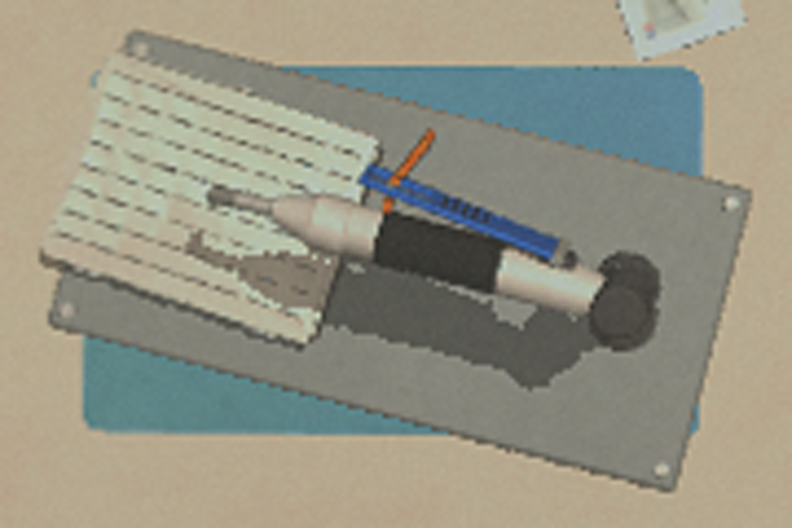

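View pics/scenez.png

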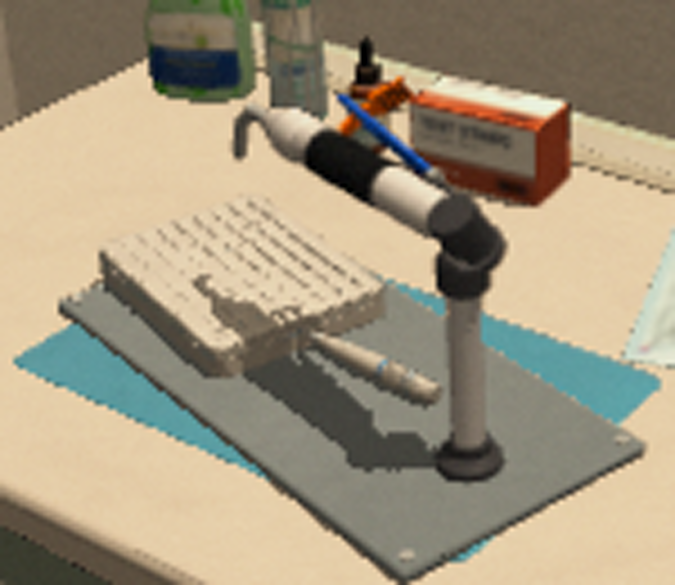

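```bash
cat > h.py <<'E'
import numpy as np, cv2
from scipy.spatial.transform import Rotation as Rot
from rig import camera_model
def proj(n,P):
    m=camera_model(n); K=m["K"]; R=Rot.from_rotvec(np.ravel(m["rvec"])).as_matrix()
    c=np.atleast_2d(P)@R.T+np.ravel(m["tvec"]); s=c[:,:2]/c[:,2:]
    s=s*(1+m["k1"]*(s**2).sum(1,keepdims=True)); return s@K[:2,:2].T+K[:2,2]
def stand(p,P):  # stand frame -> world
    x,y,yaw=p; return np.atleast_2d(P)@Rot.from_euler('z',yaw).as_matrix().T+[x,y,0]
c30,s30=np.cos(np.pi/6),.5
# grip frame axes in stand: z=(c30,0,s30); x=(s30,0,-c30); y=(0,1,0)
G=np.array([[s30,0,c30],[0,1,0],[-c30,0,s30]])
def grip(p,P): # points in grip-frame coordinates
    return stand(p,np.atleast_2d(P)@G.T+[0,.1,.18])
def RW(p): return Rot.from_euler('z',p[2]).as_matrix()@G
E
python3 - <<'E'
from h import *
from scipy.optimize import least_squares
C=np.array([[.1,.36,.01],[.1,-.06,.01],[-.1,-.06,.01],[-.1,.36,.01]])
T=np.array([[128,30],[750,190],[672,490],[50,325]])/4.4+[190,140]-0.4
S=np.array([[643,448],[405,580],[60,305]])/4.5+[210,150]-0.4
f=lambda p:np.r_[(proj("top",stand(p,C))-T).ravel(),(proj("scene",stand(p,C[1:]))-S).ravel()]
r=least_squares(f,[.5,-.06,.2]);p=r.x;print(p,np.round(f(p),1))
np.save("p.npy",p)
y0=.139-.1
pts=dict(barrelend_grip=[0,0,0],nozzle=[0,.145,0],pad=[0,0,.03],pivot=[0,y0,.033],tip=[0,y0-.037*np.sin(.45),.033+.037*np.cos(.45)],axpost=[0,-.1,0])
for k,v in pts.items():
    t=proj("top",grip(p,v))[0];s=proj("scene",grip(p,v))[0]
    print(k,np.round(grip(p,v)[0],4),np.round((t-[190,140]+.4)*4.4),np.round((s-[210,150]+.4)*4.5))
E
```

```text
[ 0.51675443 -0.11091277 -0.24894037] [ 0.7 -0.2  1.1  0.1  1.   0.8 -0.7 -0.   0.8 -1.5 -0.7 -1.1 -1.7 -1.3]
barrelend_grip [ 0.5414 -0.014   0.18  ] [451. 256.] [359. 171.]
nozzle [0.5771 0.1265 0.18  ] [204. 191.] [232.  99.]
pad [ 0.5666 -0.0204  0.195 ] [461. 208.] [391. 138.]
pivot [0.5787 0.0168 0.1965] [395. 186.] [357. 115.]
tip [ 0.6027 -0.0059  0.2132] [433. 139.] [407.  86.]
axpost [ 0.5168 -0.1109  0.18  ] [625. 301.] [460. 229.]
```

Plate fit and the wand model agree with both views, to about 1–2 px. Next, a planning helper that prints the rows for the approach.

```bash
cat >> h.py <<'E'
def plan(gp,opening,N=None,p=None,step=.05):
    from rig import sense
    p=np.load("p.npy") if p is None else p
    s=sense(); R0=Rot.from_quat(s["orientation"]); W=RW(p)
    R1=Rot.from_matrix(np.c_[W[:,1],W[:,2],W[:,0]]); P1=grip(p,gp)[0]
    d=P1-s["eef_pos"]; rv=(R0.inv()*R1).as_rotvec()
    if N is None: N=int(np.ceil(max(np.linalg.norm(d)/step,np.linalg.norm(rv)/.165,1)))
    print("clk",s["clock"],"dist",np.round(d,4),"rv",np.round(rv,3),"N",N,"F",np.round(s["contact_force"],1))
    for k in range(N):
        Rk=R0*Rot.from_rotvec(rv*(k+1)/N)
        print("["+",".join("%.3f"%v for v in np.r_[rv/N/(np.pi/4),Rk.inv().apply(d/N)/.25,opening])+"],")
def where(p=None):
    from rig import sense
    p=np.load("p.npy") if p is None else p
    s=sense(); q=(s["eef_pos"]-grip(p,[0,0,0])[0])@RW(p)
    f=np.array(s["contact_force"])@RW(p)
    print("clk %.2f"%s["clock"],"grip xyz mm",np.round(q*1e3,1),"F grip",np.round(f,2),"gap",round(s["finger_gap"],4),"joints",np.round(s["joints"],2))
E
python3 -c "
from h import *
plan([-.12,-.01,.06],-1)"
```

```text
clk 1.2 dist [ 0.4059 -0.5315  0.0826] rv [-0.409 -0.412  1.539] N 14 F [ 0.4 -0.2 -0. ]
[-0.037,-0.038,0.140,-0.162,-0.102,-0.022,-1.000],
[-0.037,-0.038,0.140,-0.173,-0.083,-0.020,-1.000],
[-0.037,-0.038,0.140,-0.181,-0.063,-0.017,-1.000],
[-0.037,-0.038,0.140,-0.187,-0.042,-0.013,-1.000],
[-0.037,-0.038,0.140,-0.191,-0.021,-0.008,-1.000],
[-0.037,-0.038,0.140,-0.193,0.000,-0.003,-1.000],
[-0.037,-0.038,0.140,-0.191,0.021,0.003,-1.000],
[-0.037,-0.038,0.140,-0.188,0.042,0.009,-1.000],
[-0.037,-0.038,0.140,-0.182,0.062,0.016,-1.000],
[-0.037,-0.038,0.140,-0.173,0.081,0.024,-1.000],
[-0.037,-0.038,0.140,-0.162,0.099,0.031,-1.000],
[-0.037,-0.038,0.140,-0.150,0.115,0.039,-1.000],
[-0.037,-0.038,0.140,-0.135,0.129,0.047,-1.000],
[-0.037,-0.038,0.140,-0.119,0.142,0.054,-1.000],
```

carry_out --pt "-0.037 -0.038 0.14 -0.162 -0.102 -0.05 -1" --pt "-0.037 -0.038 0.14 -0.173 -0.083 -0.05 -1" --pt "-0.037 -0.038 0.14 -0.18 -0.063 -0.03 -1" --pt "-0.037 -0.038 0.14 -0.187 -0.042 -0.015 -1" --pt "-0.037 -0.038 0.14 -0.19 -0.02 -0.01 -1"

```text
clock: 1.82
eef_pos: [0.2911, 0.3368, 0.2783]
orientation: [0.386, 0.917, 0.063, 0.082]
contact_force: [0.2, 1.0, -0.2]
finger_gap: -0.0001
```

```bash
python3 -c "
from h import *
where();plan([-.12,-.01,.06],-1)"
```

```text
clk 1.82 grip xyz mm [-249.6  278.4 -235.7] F grip [ 0.17  1.08 -0.13] gap -0.0001 joints [ 0.95 -0.04 -0.23  1.22 -0.13  1.73]
clk 1.825 dist [ 0.24   -0.3585  0.0356] rv [-0.261 -0.263  0.987] N 9 F [ 0.2  1.  -0.2]
[-0.037,-0.037,0.140,-0.192,-0.013,0.002,-1.000],
[-0.037,-0.037,0.140,-0.192,0.008,0.008,-1.000],
[-0.037,-0.037,0.140,-0.190,0.029,0.014,-1.000],
[-0.037,-0.037,0.140,-0.185,0.049,0.021,-1.000],
[-0.037,-0.037,0.140,-0.178,0.068,0.028,-1.000],
[-0.037,-0.037,0.140,-0.168,0.086,0.035,-1.000],
[-0.037,-0.037,0.140,-0.157,0.103,0.042,-1.000],
[-0.037,-0.037,0.140,-0.143,0.118,0.050,-1.000],
[-0.037,-0.037,0.140,-0.128,0.131,0.058,-1.000],
```

carry_out --pt "-0.037 -0.037 0.14 -0.192 -0.013 0.0 -1" --pt "-0.037 -0.037 0.14 -0.192 0.008 0.008 -1" --pt "-0.037 -0.037 0.14 -0.19 0.029 0.014 -1" --pt "-0.037 -0.037 0.14 -0.185 0.049 0.02 -1" --pt "-0.037 -0.037 0.14 -0.178 0.068 0.028 -1"

```text
clock: 2.45
eef_pos: [0.4463, 0.1539, 0.2976]
orientation: [0.616, 0.763, 0.121, 0.155]
contact_force: [0.6, 1.3, 0.9]
finger_gap: -0.0
```

carry_out --pt "-0.037 -0.037 0.14 -0.168 0.086 0.035 -1" --pt "-0.037 -0.037 0.14 -0.157 0.103 0.042 -1" --pt "0 0 0 0 0 0 -1"

```text
clock: 2.82
eef_pos: [0.5086, 0.0803, 0.3047]
orientation: [0.695, 0.682, 0.14, 0.181]
contact_force: [-0.8, -0.6, 0.4]
finger_gap: 0.0
```

```bash
python3 -c "
from h import *
where();plan([-.12,-.01,.06],-1)"
```

```text
clk 2.83 grip xyz mm [-135.5   83.3   14.7] F grip [-0.64 -0.77 -0.31] gap 0.0 joints [ 0.26 -0.11 -0.32  0.93 -0.17  1.81]
clk 2.825 dist [ 0.0226 -0.102   0.0092] rv [-0.059 -0.057  0.216] N 3 F [-0.8 -0.6  0.4]
[-0.025,-0.024,0.092,-0.132,0.042,0.014,-1.000],
[-0.025,-0.024,0.092,-0.129,0.052,0.017,-1.000],
[-0.025,-0.024,0.092,-0.124,0.060,0.021,-1.000],
```

carry_out --pt "-0.025 -0.024 0.092 -0.132 0.042 0.014 -1" --pt "-0.025 -0.024 0.092 -0.129 0.052 0.017 -1" --pt "-0.025 -0.024 0.092 -0.124 0.06 0.021 -1" --pt "0 0 0 0 0 0 -1"

```text
clock: 3.32
eef_pos: [0.5379, -0.0182, 0.3145]
orientation: [0.762, 0.594, 0.159, 0.204]
contact_force: [0.6, 0.1, 0.0]
finger_gap: -0.0
```

```bash
python3 -c "
from h import *
where();plan([.010,-.012,.06],-1)
from rig import *
for n in ('top','scene'):
    a=camera(n)
    b=a[120:270,180:380] if n=='top' else a[100:280,200:380]
    cv2.imwrite('pics/pre_%s.png'%n,cv2.resize(b[:,:,::-1],None,fx=3.3,fy=3.3,interpolation=cv2.INTER_CUBIC))
"
```

```text
clk 3.33 grip xyz mm [-117.7   -4.9   65.2] F grip [0.25 0.22 0.51] gap -0.0 joints [ 0.05 -0.12 -0.34  0.85 -0.14  1.83]
clk 3.325 dist [ 0.0558 -0.0215 -0.1131] rv [-0.001 -0.002  0.002] N 3 F [0.6 0.1 0. ]
[-0.000,-0.001,0.001,-0.010,-0.007,0.170,-1.000],
[-0.000,-0.001,0.001,-0.010,-0.007,0.170,-1.000],
[-0.000,-0.001,0.001,-0.009,-0.007,0.170,-1.000],
```

View pics/pre_top.png

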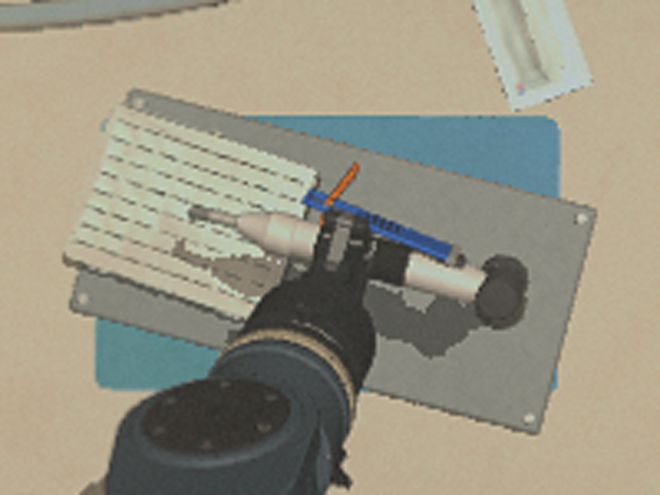

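View pics/pre_scene.png

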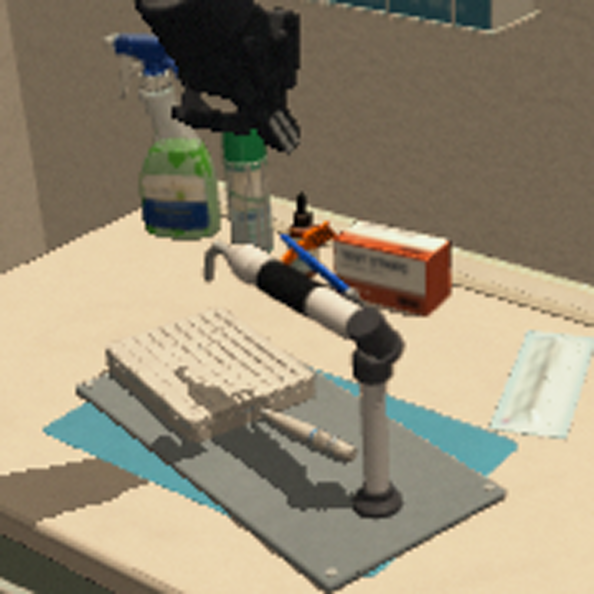

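The shut gripper sits clear above the barrel, with the fingertips at about (345,215) in the top crop and the lever standing back at (345,180). I'll shift sideways, then go down beside the lever.

carry_out --pt "0 0 0 -0.04 -0.02 0.03 -1" --pt "0 0 0 0 0 0.16 -1" --pt "0 0 0 0 0 0.16 -1" --pt "0 0 0 0 0 0.14 -1" --pt "0 0 0 0 0 0 -1"

```text
clock: 4.05
eef_pos: [0.5893, -0.0406, 0.2023]
orientation: [0.761, 0.596, 0.157, 0.202]
contact_force: [-1.0, -0.1, 0.0]
finger_gap: -0.0001
```

```bash
python3 -c "
from h import *
where()
from rig import *
for n in ('top',):
    a=camera(n)
    b=a[120:270,180:380] if n=='top' else a[100:280,200:380]
    cv2.imwrite('pics/pre2_%s.png'%n,cv2.resize(b[:,:,::-1],None,fx=3.3,fy=3.3,interpolation=cv2.INTER_CUBIC))
"
```

```text
clk 4.05 grip xyz mm [  7.1 -13.9  57. ] F grip [-0.5  -0.33 -0.86] gap -0.0001 joints [-0.01  0.03 -0.49  0.54 -0.12  1.78]
```

View pics/pre2_top.png

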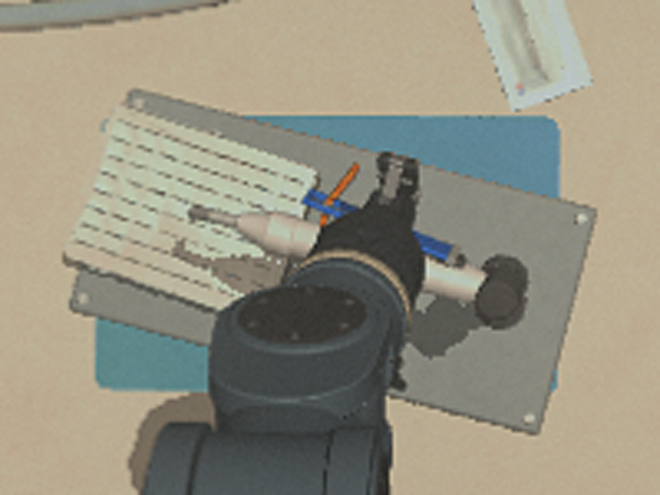

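carry_out --pt "0 0 0 0.06 0.01 0 -1" --pt "0 0 0 0.06 0 0 -1" --pt "0 0 0 0.06 0 0 -1" --pt "0 0 0 0.04 0 0 -1" --pt "0 0 0 0 0 0 -1"

```text
clock: 4.72
eef_pos: [0.6064, 0.0132, 0.2071]
orientation: [0.761, 0.595, 0.16, 0.203]
contact_force: [-0.5, -0.5, 0.7]
finger_gap: -0.0001
```

```bash
cat > shot.py <<'E'
import sys
from h import *
where()
from rig import *
for n in ('top','scene'):
    a=camera(n)
    b=a[140:240,200:350] if n=='top' else a[110:240,230:360]
    cv2.imwrite('pics/%s_%s.png'%(sys.argv[1],n),cv2.resize(b[:,:,::-1],None,fx=4.4,fy=4.4,interpolation=cv2.INTER_CUBIC))
E
python3 shot.py a
```

```text
clk 4.72 grip xyz mm [ 4.7 42.4 62.4] F grip [-0.79 -0.6   0.08] gap -0.0001 joints [ 0.11  0.06 -0.45  0.57 -0.17  1.88]
```

View pics/a_top.png

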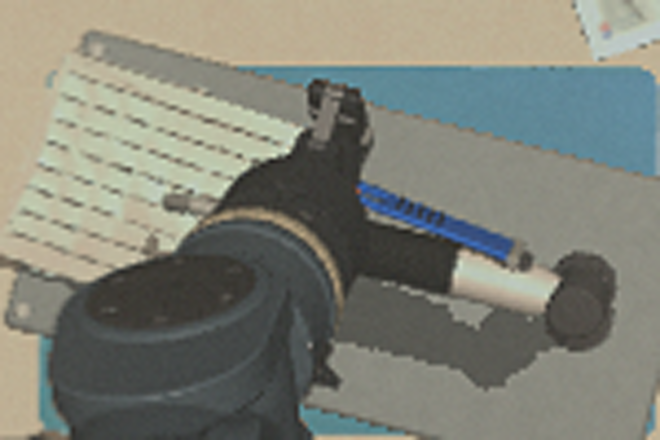

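View pics/a_scene.png

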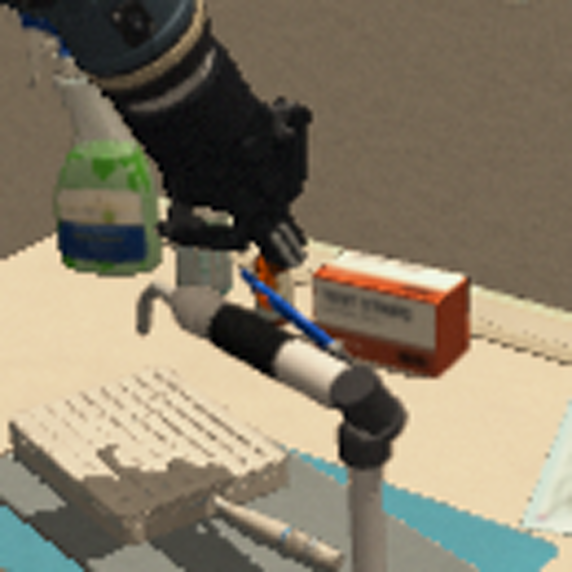

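carry_out --pt "0 0 0 0.03 0 0.01 -1" --pt "0 0 0 0.03 -0.01 0 -1" --pt "0 0 0 0 -0.02 0 -1" --pt "0 0 0 0 -0.02 0 -1" --pt "0 0 0 0 -0.01 0 -1"

```text
clock: 5.45
eef_pos: [0.5981, 0.0295, 0.1973]
orientation: [0.761, 0.595, 0.159, 0.203]
contact_force: [1.5, 1.3, 0.3]
finger_gap: -0.0002
```

carry_out --pt "0 0 0 0 0 0 -1"

```text
clock: 5.58
eef_pos: [0.5983, 0.0294, 0.1975]
orientation: [0.761, 0.595, 0.159, 0.204]
contact_force: [1.5, -0.2, -0.2]
finger_gap: 0.0002
```

```bash
python3 shot.py b
```

```text
clk 5.58 grip xyz mm [ 7.1 56.1 47.3] F grip [0.89 0.12 1.18] gap 0.0002 joints [ 0.15  0.06 -0.47  0.55 -0.19  1.91]
```

View pics/b_top.png

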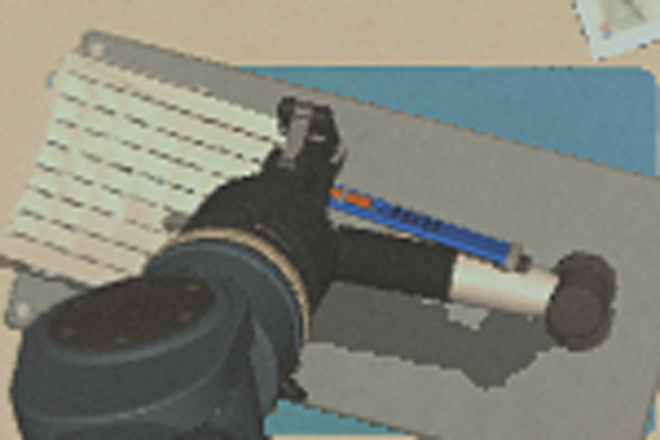

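View pics/b_scene.png

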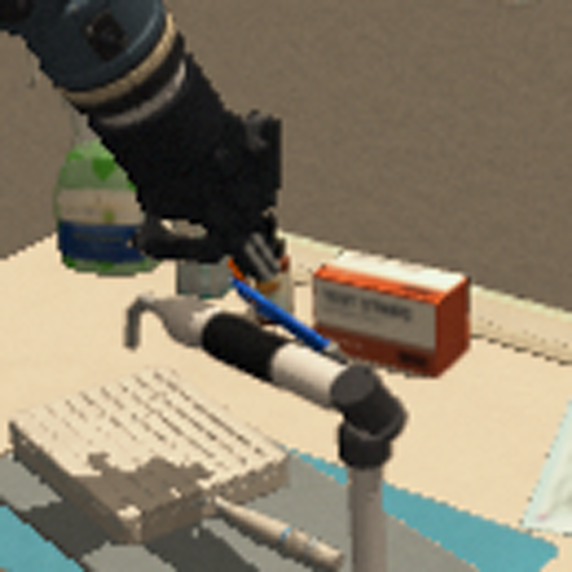

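The lever now lies forward: its orange foot is visible in the slot at (350,198). The wand is bent slightly. I'll press a little more to reach the stop, then lift and check.

carry_out --pt "0 0 0 0.01 -0.02 0 -1" --pt "0 0 0 0.01 -0.02 0 -1" --pt "0 0 0 0 0 0 -1" --pt "0 0 0 0 0 0 -1"

```text
clock: 6.18
eef_pos: [0.5914, 0.0364, 0.1926]
orientation: [0.761, 0.595, 0.159, 0.204]
contact_force: [0.6, -2.5, 1.2]
finger_gap: 0.0001
```

```bash
python3 -c "
from h import *
where()"
```

```text
clk 6.17 grip xyz mm [ 7.1 61.2 37.5] F grip [-0.42 -2.25  1.66] gap 0.0001 joints [ 0.16  0.06 -0.49  0.53 -0.2   1.93]
```

carry_out --pt "0 0 0 0 0.03 0 -1" --pt "0 0 0 0 0.06 0 -1" --pt "0 0 0 0 0.04 -0.06 -1" --pt "0 0 0 0 0 -0.2 -1" --pt "0 0 0 0 0 -0.2 -1"

```text
clock: 6.8
eef_pos: [0.5628, 0.0436, 0.3096]
orientation: [0.761, 0.595, 0.159, 0.203]
contact_force: [0.2, 0.8, 1.7]
finger_gap: -0.0001
```

```bash
python3 shot.py c
```

```text
clk 6.80 grip xyz mm [-108.9   61.1   70.5] F grip [-1.46  0.86  0.89] gap -0.0001 joints [ 0.19 -0.06 -0.29  0.85 -0.21  1.96]
```

View pics/c_top.png

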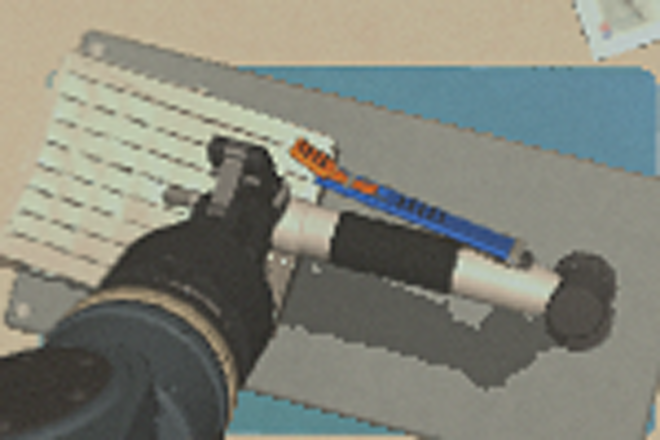

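View pics/c_scene.png

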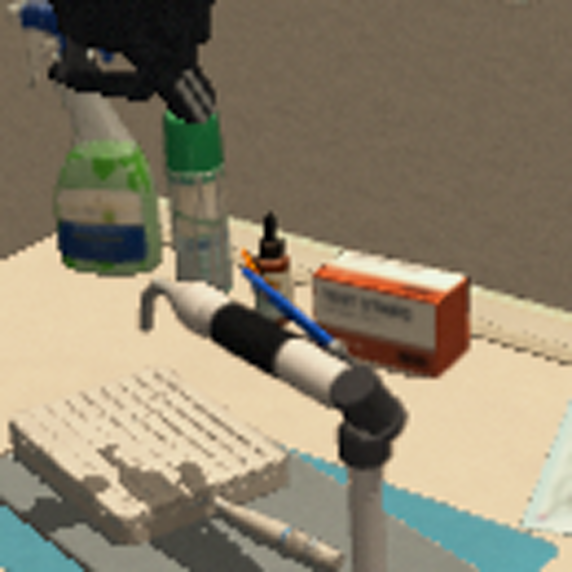

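```bash
python3 - <<'E'
from h import *
p=np.load("p.npy")
for th in (.8,1.0,1.15):
    for r in (.025,.037):
        for x in (-.01,0,.01):
            P=grip(p,[x,.039+r*np.sin(th),.033+r*np.cos(th)])
            print(th,r,x,np.round((proj("top",P)[0]-[200,140]+.4)*4.4),np.round((proj("scene",P)[0]-[230,110]+.4)*4.4))
P=grip(p,[0,.055,.033]);print((proj("top",P)[0]-[200,140]+.4)*4.4)
E
python3 -c "
from h import *
where();plan([-.06,0,.0055],1)
import cv2
a=cv2.imread('pics/c_top.png')[100:220,240:420];cv2.imwrite('pics/cz.png',cv2.resize(a,None,fx=4,fy=4))"
```

```text
0.8 0.025 -0.01 [320. 156.] [256. 251.]
0.8 0.025 0 [325. 149.] [263. 261.]
0.8 0.025 0.01 [329. 143.] [269. 271.]
0.8 0.037 -0.01 [308. 138.] [257. 239.]
0.8 0.037 0 [312. 132.] [263. 248.]
0.8 0.037 0.01 [317. 125.] [270. 258.]
1.0 0.025 -0.01 [314. 161.] [249. 254.]
1.0 0.025 0 [318. 154.] [256. 264.]
1.0 0.025 0.01 [322. 148.] [263. 273.]
1.0 0.037 -0.01 [298. 146.] [247. 243.]
1.0 0.037 0 [302. 139.] [253. 252.]
1.0 0.037 0.01 [307. 132.] [260. 262.]
1.15 0.025 -0.01 [309. 165.] [244. 257.]
1.15 0.025 0 [314. 159.] [251. 266.]
1.15 0.025 0.01 [318. 152.] [258. 276.]
1.15 0.037 -0.01 [292. 152.] [240. 247.]
1.15 0.037 0 [296. 146.] [246. 256.]
1.15 0.037 0.01 [301. 139.] [253. 266.]
[322.74814309 178.26927218]
clk 6.90 grip xyz mm [-112.8   62.1   74. ] F grip [-0.3  -0.2   0.56] gap -0.0002 joints [ 0.19 -0.06 -0.29  0.85 -0.21  1.95]
clk 6.9 dist [-0.0472 -0.0521 -0.08  ] rv [ 0.007 -0.007  0.002] N 3 F [ 0.3 -0.3  0.5]
[0.003,-0.003,0.001,-0.083,-0.092,0.070,1.000],
[0.003,-0.003,0.001,-0.083,-0.092,0.070,1.000],
[0.003,-0.003,0.001,-0.083,-0.091,0.070,1.000],
```

View pics/cz.png

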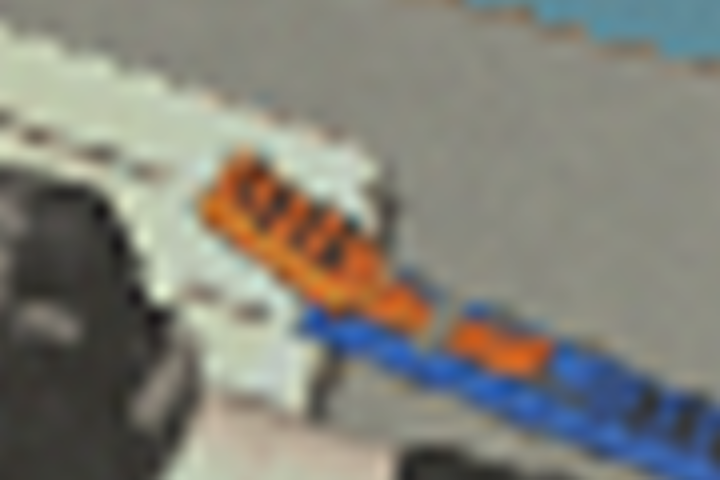

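The lever tip images at about (296,145). That matches the model at 1.15 rad, all the way forward, and the wand is back at rest. Next I'll open the jaws and go over the grip point.

carry_out --pt "0 0 0 -0.08 -0.09 0 1" --pt "0 0 0 -0.08 -0.09 0 1" --pt "0 0 0 -0.088 -0.086 0.04 1" --pt "0.003 -0.003 0 0 0 0 1" --pt "0.003 -0.003 0 0 0 0 1"

```text
clock: 7.52
eef_pos: [0.4981, -0.0038, 0.2673]
orientation: [0.762, 0.594, 0.157, 0.203]
contact_force: [0.2, -0.1, -0.1]
finger_gap: 0.0851
```

```bash
python3 shot.py d; python3 -c "
from h import *
plan([.023,0,.0075],1)"
```

```text
clk 7.53 grip xyz mm [-97.8  -0.8   5.2] F grip [ 0.23 -0.02  0.15] gap 0.0851 joints [ 0.1  -0.17 -0.5   0.75 -0.17  1.87]
clk 7.625 dist [ 0.0606 -0.015  -0.1035] rv [-0.004  0.001  0.004] N 3 F [ 0.5 -0.9  0.5]
[-0.002,0.001,0.002,0.001,0.003,0.161,1.000],
[-0.002,0.001,0.002,0.001,0.003,0.161,1.000],
[-0.002,0.001,0.002,0.001,0.003,0.161,1.000],
```

View pics/d_scene.png

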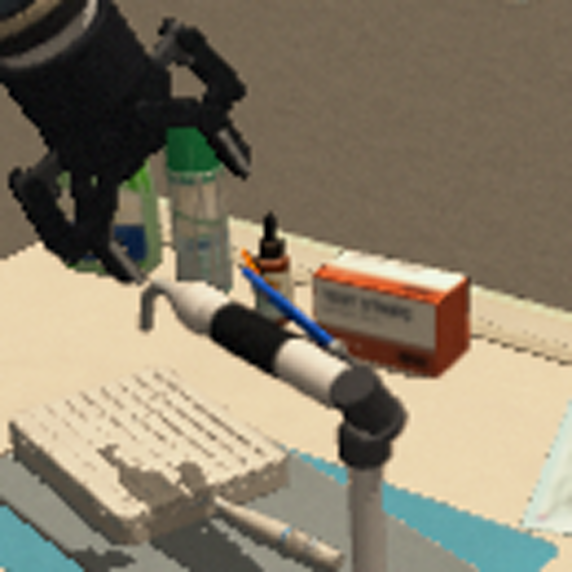

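Jaws are open and straddle the wand's axis from above, with tips at (240,170) and (140,280). Going down.

carry_out --pt "0 0 0 0 0.009 0.12 1" --pt "0 0 0 0.003 0 0.12 1" --pt "0 0 0 0 0 0.12 1" --pt "0 0 0 0 0 0.12 1" --pt "0 0 0 0 0 0 1"

```text
clock: 8.25
eef_pos: [0.5566, -0.0183, 0.1614]
orientation: [0.762, 0.595, 0.155, 0.202]
contact_force: [-0.4, -0.8, 0.3]
finger_gap: 0.0852
```

```bash
python3 shot.py e; python3 -c "
from h import *
plan([.023,0,.0075],1)"
```

```text
clk 8.25 grip xyz mm [24.  -0.4  4.3] F grip [-0.35 -0.85 -0.05] gap 0.0852 joints [ 0.05  0.02 -0.62  0.43 -0.15  1.83]
clk 8.35 dist [ 0.0019 -0.0003  0.0001] rv [-0.006  0.002  0.004] N 1 F [-0.1 -0.5 -0. ]
[-0.007,0.002,0.005,0.001,0.007,0.003,1.000],
```

View pics/e_scene.png

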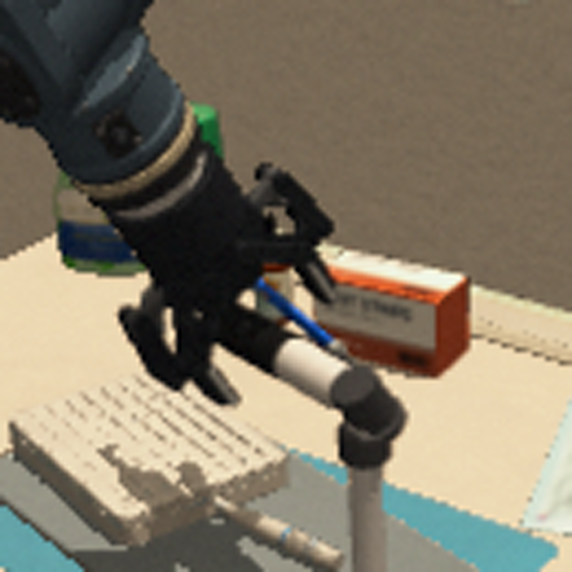

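View pics/e_top.png

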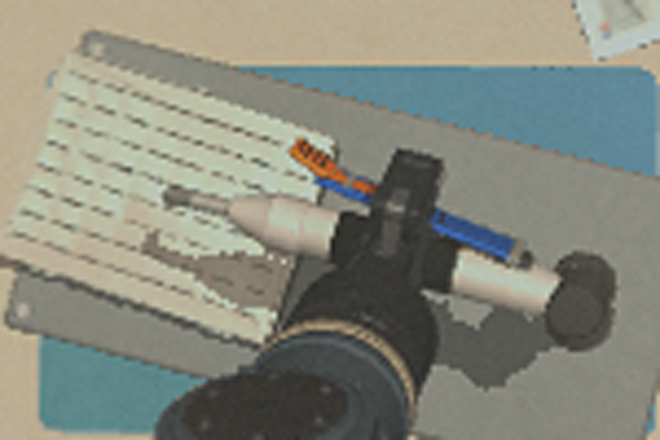

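Barrel and paddle sit between the pads. I'll close to 46 mm centred on them as they stand, then squeeze while easing the jaw centre to the squeezed middle (+3 mm).

carry_out --pt "0 0 0 0 0.005 0 0.12" --pt "0 0 0 0 0 0 0.1" --pt "0 0 0 0 0 0 0.1" --pt "0 0 0 0 0 0 0.1" --squeeze 25

```text
clock: 8.85
eef_pos: [0.5576, -0.0188, 0.1643]
orientation: [0.762, 0.594, 0.156, 0.203]
contact_force: [-0.5, -0.4, 0.6]
finger_gap: 0.047
```

```bash
python3 -c "
from h import *
where()"
```

```text
clk 8.85 grip xyz mm [22.  -0.7  6.7] F grip [-0.75 -0.56 -0.02] gap 0.047 joints [ 0.05  0.02 -0.62  0.44 -0.15  1.83]
```

carry_out --pt "0 0 0 0 -0.005 0 0.0" --pt "0 0 0 0 -0.005 0 -0.1" --pt "0 0 0 0 -0.004 0 -0.5" --pt "0 0 0 0 0 0 -0.5" --pt "0 0 0 0 0 0 -0.5" --squeeze 30

```text
clock: 9.48
eef_pos: [0.5549, -0.0179, 0.1629]
orientation: [0.762, 0.594, 0.157, 0.203]
contact_force: [-3.7, 2.5, 8.0]
finger_gap: 0.0352
```

```bash
python3 shot.py f
```

```text
clk 9.47 grip xyz mm [21.8 -0.5  3.6] F grip [-9.02  1.55  0.39] gap 0.0352 joints [ 0.05  0.01 -0.62  0.43 -0.15  1.83]
```

View pics/f_top.png

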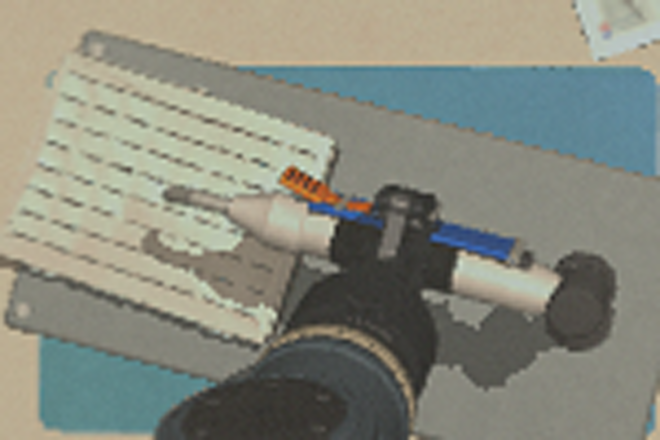

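View pics/f_scene.png

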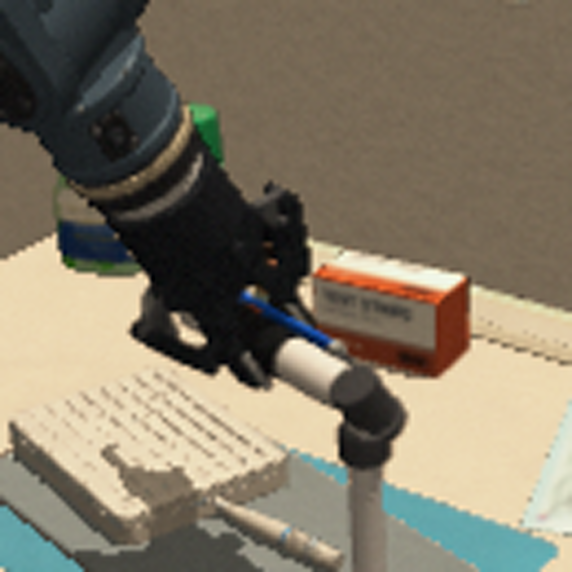

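The paddle is home: the gap is 35 mm, the paddle lies along the barrel and the wand is straight. Now the hold, about 3 s.

carry_out --pt "0 0 0 0 0 0 -0.5" --pt "0 0 0 0 0 0 -0.5" --pt "0 0 0 0 0 0 -0.5" --pt "0 0 0 0 0 0 -0.5" --pt "0 0 0 0 0 0 -0.5" --squeeze 38

```text
clock: 10.2
eef_pos: [0.5549, -0.0179, 0.163]
orientation: [0.762, 0.594, 0.157, 0.203]
contact_force: [-4.2, 2.4, 8.3]
finger_gap: 0.035
```

carry_out --pt "0 0 0 0 0 0 -0.5" --pt "0 0 0 0 0 0 -0.5" --pt "0 0 0 0 0 0 -0.5" --pt "0 0 0 0 0 0 -0.5" --pt "0 0 0 0 0 0 -0.5"

```text
clock: 10.82
eef_pos: [0.5549, -0.0179, 0.163]
orientation: [0.762, 0.594, 0.157, 0.203]
contact_force: [-4.9, 1.7, 7.6]
finger_gap: 0.0352
```

carry_out --pt "0 0 0 0 0 0 -0.5" --pt "0 0 0 0 0 0 -0.5" --pt "0 0 0 0 0 0 -0.5" --pt "0 0 0 0 0 0 -0.5" --pt "0 0 0 0 0 0 -0.5"

```text
clock: 11.45
eef_pos: [0.5549, -0.0179, 0.163]
orientation: [0.762, 0.594, 0.157, 0.203]
contact_force: [-5.0, 1.8, 7.7]
finger_gap: 0.0353
```

carry_out --pt "0 0 0 0 0 0 -0.5" --pt "0 0 0 0 0 0 -0.5" --pt "0 0 0 0 0 0 -0.5" --pt "0 0 0 0 0 0 -0.5" --pt "0 0 0 0 0 0 -0.5"

```text
clock: 12.08
eef_pos: [0.5549, -0.0179, 0.163]
orientation: [0.762, 0.594, 0.157, 0.203]
contact_force: [-4.8, 0.8, 8.1]
finger_gap: 0.0353
```

carry_out --pt "0 0 0 0 0 0 -0.5" --pt "0 0 0 0 0 0 -0.5" --pt "0 0 0 0 0 0 -0.5" --pt "0 0 0 0 0 0 -0.5" --pt "0 0 0 0 0 0 -0.5"

```text
clock: 12.7
eef_pos: [0.5549, -0.0179, 0.163]
orientation: [0.762, 0.594, 0.157, 0.203]
contact_force: [-4.9, 1.7, 9.2]
finger_gap: 0.0351
```

```bash
python3 shot.py g; python3 - <<'E'
from h import *
p=np.load("p.npy")
# home lever tip / pivot, wand 0 : rotate about hinge (y=-.06) by -.14 ; hinge z guess
for hz in (.018,):
  for w in (-.03,0,.03):
    for ang in (.1,.14):
      def rot(P,c,a): d=np.array(P)-c; return c+np.array([d[0]*np.cos(a)+d[1]*np.sin(a),-d[0]*np.sin(a)+d[1]*np.cos(a)])
      t=rot([.039+.037*np.sin(1.15),.033+.037*np.cos(1.15)],np.array([-.06,hz]),ang)
      t=rot(t,np.array([-.1,0]),-w); n=rot([.145,0],np.array([-.1,0]),-w)
      print(w,ang,[np.round((proj("top",grip(p,[0,*q]))[0]-[200,140]+.4)*4.4) for q in (t,n)])
E
```

```text
clk 12.70 grip xyz mm [21.8 -0.5  3.7] F grip [-10.56   0.46   0.1 ] gap 0.0351 joints [ 0.05  0.01 -0.62  0.43 -0.15  1.83]
-0.03 0.1 [array([285., 174.]), array([158., 202.])]
-0.03 0.14 [array([283., 183.]), array([158., 202.])]
0 0.1 [array([288., 166.]), array([160., 191.])]
0 0.14 [array([286., 175.]), array([160., 191.])]
0.03 0.1 [array([292., 158.]), array([162., 179.])]
0.03 0.14 [array([289., 167.]), array([162., 179.])]
```

View pics/g_top.png

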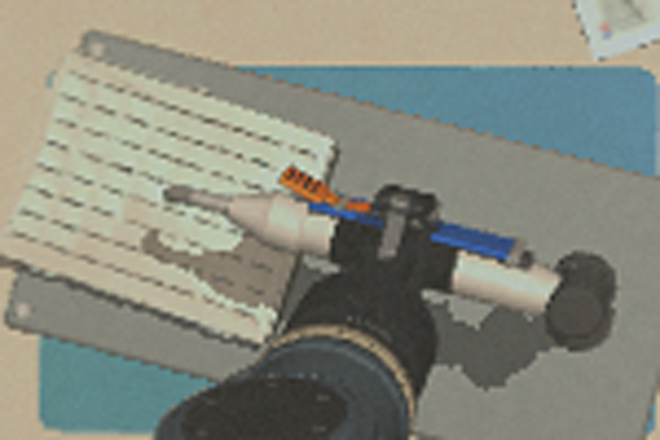

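The lever tip at (286,174) matches paddle home (0.14) with the wand at 0. The gap held steady for more than 3 s. Now letting go.

carry_out --pt "0 0 0 0 0.006 0 0.0" --pt "0 0 0 0 0.006 0 0.2" --pt "0 0 0 0 0 0 1" --pt "0 0 0 0 0 0 1" --pt "0 0 0 0 0 0 1"

```text
clock: 13.42
eef_pos: [0.557, -0.0187, 0.1635]
orientation: [0.762, 0.595, 0.156, 0.203]
contact_force: [-0.3, -0.0, 0.0]
finger_gap: 0.0852
```

```bash
python3 -c "
from h import *
where()"
```

```text
clk 13.43 grip xyz mm [22.4 -0.7  5.9] F grip [-0.16 -0.09 -0.26] gap 0.0852 joints [ 0.05  0.02 -0.62  0.44 -0.15  1.83]
```

carry_out --pt "0 0 0 0 0 -0.05 1" --pt "0 0 0 0 0 -0.15 1" --pt "0 0 0 0 0 -0.2 1" --pt "0 0 0 0 0 -0.2 1" --pt "0 0 0 0 0 -0.1 1"

```text
clock: 14.05
eef_pos: [0.4723, 0.0032, 0.3194]
orientation: [0.762, 0.594, 0.158, 0.204]
contact_force: [1.8, -0.3, -1.0]
finger_gap: 0.0855
```

carry_out --pt "0 0 0 0 -0.15 -0.1 1" --pt "0 0 0 0 -0.15 -0.05 1" --pt "0 0 0 0 0 0 1" --pt "0 0 0 0 0 0 1"

```text
clock: 14.55
eef_pos: [0.3923, 0.0236, 0.3121]
orientation: [0.762, 0.595, 0.157, 0.204]
contact_force: [-0.0, 0.7, -0.3]
finger_gap: 0.0856
```

```bash
python3 shot.py k; python3 - <<'E'
from rig import *
import numpy as np
from scipy.spatial.transform import Rotation as Rot
for n in ("scene","top"):
    m=camera_model(n)
    for l in ("cassette","handpiece","scissors","marker"):
        for d in boxes_of(n,l)[:1]: print(n,l,round(d["confidence"],2),np.round(Rot.from_rotvec(m["rvec"]).inv().apply(np.array(d["location"])-m["tvec"]),4))
E
```

```text
clk 14.55 grip xyz mm [-191.3   -0.3  -67.1] F grip [ 0.17  0.63 -0.32] gap 0.0856 joints [ 0.25 -0.37 -0.5   0.97 -0.24  2.01]
scene cassette 0.88 [0.5752 0.1322 0.0323]
scene handpiece 0.46 [ 0.5553 -0.0139  0.0258]
scene scissors 0.57 [ 0.456  -0.5085  0.0051]
scene marker 0.74 [ 0.6491 -0.4412  0.0124]
top cassette 0.59 [0.5963 0.1616 0.039 ]
top scissors 0.83 [ 0.4627 -0.5041  0.013 ]
top marker 0.74 [ 0.6501 -0.4299  0.0114]
```

View pics/k_top.png

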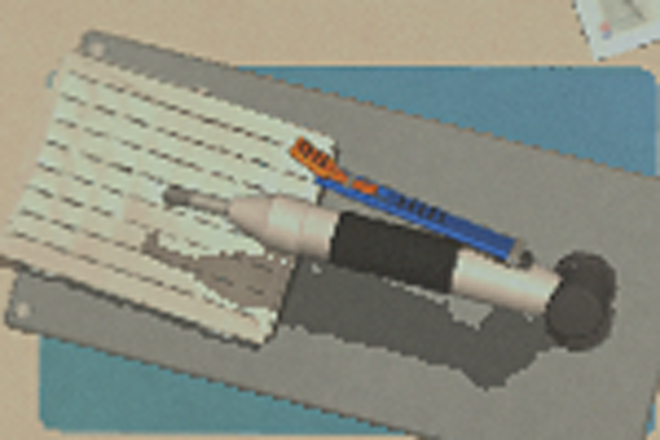

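View pics/k_scene.png

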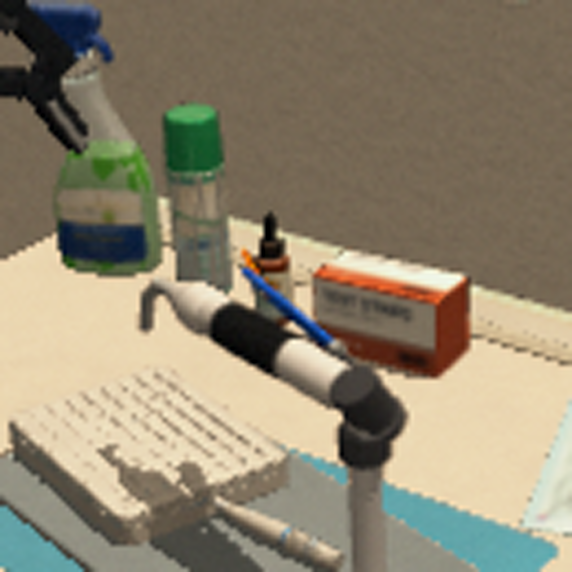

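The lever is still forward, with its tip at (296,146). The paddle has sprung out, the wand is straight, the neighbours haven't moved and the arm is clear. Handing in.

```bash
python3 -c "
from rig import sign_off
print(sign_off())"
```

```text
the job is handed in; nothing more can be done
None
```

The job is done and handed in, at about 15 s on the clock. I pushed the lever all the way forward with the shut fingers. I then pinched barrel and paddle together from both sides, held the paddle home for over 3 s, and let go.

- **Lever:** after the push its tip showed in the top picture where the model puts full forward (1.15 rad lean). It was still there after release.
- **Squeeze:** the gap stayed at 35.0 to 35.3 mm. That is a little under the expected 36.5 mm, and squeezing harder didn't change it. In the picture the lever tip was where it should be with the paddle home and the wand straight.
- **Wand:** pushing the lever bent the wand aside briefly, but it sprang back straight. During the squeeze I read about 8 to 10 N along the fingers and nearly none sideways.
- **After release:** the paddle is out, the wand is straight and the arm touches nothing.
- **Neighbours:** the cassette, scissors and marker were found within about 4 mm of their first positions, which is within the detector's error. The handpiece was checked only in the scene view, where it was within 2 mm; the top view did not find it at the end.

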